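# Level the work plate with its thumb-screw foot

### The job

Lay the spirit level lengthwise in the shallow frame on the hinged work plate and let go of it. Then take hold of the wing knob of the levelling foot, press it well down against its spring so that the foot stands on its pad, and turn it until the bubble rests between the two lines of the vial. Finish while still pressing the knob down with the bubble centred, and leave the jars and the solder spool where they are.

Things in the scene. Friction and masses are not known exactly. Their poses are not given: they have to be found in the camera images.
- level: loose block spirit level, 0.25 kg, aluminium with black ends and a green vial on top; 140 mm long (own y), 32 mm wide (x), 30 mm high; origin at the centre of its underside, z up. Side faces flat from 0 to 20 mm above the underside; above that the black ends are 26 mm wide, the vial 16 mm. It lies on the bench at first.
- bubble (a joint): position of the white bubble (21 mm long) along the level's own y, m, 0 = centred between the two black lines (28 mm apart, centre to centre), stops at +-0.028. The bubble runs to the higher end, 18 mm per degree of slope, and needs about 1.5 s to settle.
- pocket (a point): centre of the floor of the shallow frame on the hinged plate where the level belongs; x across, y along the plate away from the knob, z up from the plate. Frame 152 (y) x 40 mm inside, ribs 4 mm high. Plate 90 x 252 mm, top about 40 mm above the bench, hinged 85 mm on the +y side of this point; springs hold the knob end up by 2.6 degrees (10 mm at the knob) until pressed down.
- knob_grip (a point): where to grip the black wing knob, on its axis, 2 mm below the top of the wing; own x along the wing, z up. Wing 40 mm long (x), 14 thick (y), 24 high, on a disc of 44 mm diameter whose upper face is 22 mm below this point. It stands on the plate, 135 mm from the pocket on its -y side. About 4 N down on it lower the plate until the foot is on its pad; beyond 5 N the knob itself sinks.
- knob (a joint): turn of the knob, rad, positive anticlockwise from above, stops at -1.7 and 1.0, friction 0.08 N m. Anticlockwise draws the screw foot up: on its pad the knob end then stands lower (4.5 mm per rad, 220 mm from the hinge: 21 mm of bubble per rad). At the start the foot is always too long, the knob end too high, by 0.5 to 1.4 rad of the knob.
- knob_press (a joint): how far the knob is pressed down against its spring relative to the plate, m: 0 up, 0.010 fully down (4.8 N to begin, 0.6 N more per mm). It springs back when let go, and the plate then rises off its pad.
- jar_pumice: small jar with black screw lid, 44 mm diameter, 48 mm high, loose bystander; origin at the centre of its underside
- pot_rouge: small jar with white screw lid, 40 mm diameter, 38 mm high, loose bystander; origin at the centre of its underside
- solder_spool: low black spool of solder wire, 48 mm diameter, 22 mm high, loose bystander; origin at the centre of its underside

How it is judged:
By the outcome, as a careful person would: the job done as asked, in the order asked, and still so for the second after the job is handed in, while the arm keeps its last pose, push and grip.
It also fails if it takes over 48 s, if anything falls off the work surface, if the arm or the gripper's body presses on something with over 40 N, if the wrist force passes 120 N, or if a joint passes its speed limit or range.

### The arm

A 7-joint arm with a two-finger parallel gripper is mounted at the origin on a cart in front of the work surface, level with it; the furniture and walls round the work are solid. World frame = base frame: x ahead of the robot, y to its left, z up, the work surface at z = 0. Lengths are in m, angles in rad, forces in N, time in s.
With the tool pointing down it reaches from about 0.425 to 0.875 m from the base axis. Payload 4.7 kg.
Tool frame: the origin (TCP) lies at the very end of the fingers, on their centre line; the grasp point (between the pads) lies behind it (ctrl.tcp_to_grasp is the z of the grasp point in the tool frame, in m); z points along the fingers, y is the line along which they close (so a half turn about z gives the same grasp; the last joint's range is limited). The gripper opens to 87 mm and grips with 3 to 60 N. Pads are 19 mm wide; open, the fingers measure 117 mm over their backs; the gripper's body (75 mm by 190 mm) begins 51 mm behind the grasp point.
Start: joints at [-1.137, 0.321, -0.07, 1.45, 0.023, 1.371, -0.057], TCP at [0.265, 0.594, 0.223] pointing down, gripper open.
Joint ranges: [-2.86, 2.86], [-0.3, 2.09], [-1.38, 1.24], [0.06, 2.45], [-1.56, 4.7], [0.09, 2.05], [-2.69, 2.69]. Speed limits (rad/s): [2.57, 2.57, 3.14, 3.14, 3.14, 3.14, 3.14].

### API

Orientations are given as a rotation vector (axis times angle).
In Python, from bench import ctrl gives the robot as it stands.
- The arm moves only by the tool step_arm, never from a script. Its argument "targets" is a list of rows, each a list of 7 numbers: the shift along the world's x, y, z in cm, then the turn, a rotation vector about the world's x, y, z in degrees, then the opening, from 0 (shut) to 1 (fully open). A call has exactly 5 rows; each row shifts and turns the commanded pose from where the row before left it; what a row does not reach is not made up. A row lasts 1/12 s, in which the tool goes at most 41.7 mm and 7.16 degrees, less where a joint would pass 70% of its speed; a pose out of reach is approached as far as the arm can. A call with a gripper value outside its range is refused whole. The fingers move at their own pace and stop on an object; "force" is the grip in N (left out, the last holds). Time passes only in rows, so rows that do not move let the fingers close, or fill a call up. It gives the time, the measured TCP pose, the force, the opening and the grip force at its end, in the units of the state.
- ctrl.get_state(): the state, without advancing time (a new reading comes with each control period).
- ctrl.get_image(name): name is "scene" or "side" or "wrist"; returns (picture, depth): 400x640x3 uint8, red, green, blue; 400x640 float32, m along the optical axis (not along the pixel's ray), 0 where there is no reading.
- ctrl.camera_params(name): a dict with "intrinsics" (3x3 intrinsics, pixels), "rvec" (rotation vector, rad) and "tvec" (3), from world to camera coordinates, as OpenCV has them; the wrist camera has in their place "hand_eye" (4x4, takes a point from camera to tool coordinates, whose origin is the TCP and whose axes are the flange's). Camera axes: x right, y down, z forward; pixel columns grow to the right and rows downward; lengths in m; the calibration is good to about 2 mm. A picture is of the moment at which its call begins: read the wrist's pose just before it. camera_params takes no time and is no camera call.
- ctrl.close_job(): hands the job in; it is judged then, once.
The state is a dict: "time": time; "joint_positions": joint angles; "qd": joint speeds; "joint_torque": joint torques, N m; "position": TCP position; "tool_rot": TCP orientation; "ft_force": force on the tool from outside, world axes, zero at the start; "torque": the same for the moment, N m; "grip_width": opening from 0.0 (shut) to 1.0 (fully open); "grip_force": force on a finger pad.
Only numpy, scipy, OpenCV 4.12 (cv2) and the standard library are available. Lean on these libraries where they do the work, as an engineer would, in place of code of your own. Each camera call takes 0.05 s, during which the arm holds its last target. There are 200 camera calls.

## Working session

There is one attempt and no reset: what is moved stays moved. The work goes in short steps, Python scripts to look and compute and a tool call to move; the robot and the scene stay as the last step left them, time stands still between calls to the robot, and variables do not carry over. Pictures are saved under pics/ and viewed, at most 10 in all, crops included, and the job is handed in when it is done.

Besides the shell and the picture viewer there is one more tool, called after "Emit:" in YAML: its name, and indented under it one key for each argument. step_arm: Moves the arm, as the interface text tells. Its arguments: {"type":"object","properties":{"targets":{"type":"array"},"force":{"type":"number"}},"required":["targets"]}

```bash
mkdir -p pics; ls; cat > h.py <<'E'
import numpy as np, cv2
from scipy.spatial.transform import Rotation as R
from bench import ctrl
def cloud(name):
    st=ctrl.get_state(); im,d=ctrl.get_image(name); p=ctrl.camera_params(name); K=np.array(p["intrinsics"])
    v,u=np.mgrid[:400,:640]
    c=np.stack([(u-K[0,2])/K[0,0]*d,(v-K[1,2])/K[1,1]*d,d],-1)
    if "hand_eye" in p:
        H=np.array(p["hand_eye"]); c=c@H[:3,:3].T+H[:3,3]
        w=c@R.from_rotvec(st["tool_rot"]).as_matrix().T+st["position"]
    else:
        w=(c-np.ravel(p["tvec"]))@R.from_rotvec(np.ravel(p["rvec"])).as_matrix()
    w[d==0]=np.nan
    return im,w
def save(im,n): cv2.imwrite("pics/"+n,im[:,:,::-1])
E
python3 - <<'E'
from h import *
print(ctrl.get_state(), ctrl.tcp_to_grasp)
for n in("scene","side"):
    im,w=cloud(n); save(im,n+"0.png"); np.save(n+".npy",w); np.save(n+"i.npy",im)
im,w=cloud("wrist"); save(im,"wrist0.png"); np.save("wrist.npy",w)
a=cv2.imread("pics/scene0.png");b=cv2.imread("pics/side0.png")
E
```

```text
pics
{'time': 0.0, 'joint_positions': array([-1.13691703,  0.32181134, -0.07007022,  1.45171386,  0.02262702,
        1.37079024, -0.05685787]), 'qd': array([-0.00102522, -0.00013303, -0.00038145, -0.00048535,  0.00047133,
        0.00100117,  0.00080229]), 'joint_torque': array([-5.81726249e-05, -4.91290033e+01, -4.03976664e-01, -3.12530673e+01,
       -6.38409681e-02,  4.35607194e-02,  1.75577734e-04]), 'position': array([0.26474449, 0.59301788, 0.22144947]), 'tool_rot': array([-6.54399496e-01, -3.07239887e+00,  3.01052152e-03]), 'ft_force': array([ 0.7294538 ,  0.09184174, -0.15879762]), 'torque': array([-0.03343821,  0.00411175, -0.006079  ]), 'grip_force': 0.0, 'grip_width': 1.0016637806685476} -0.0187
```

View pics/scene0.png

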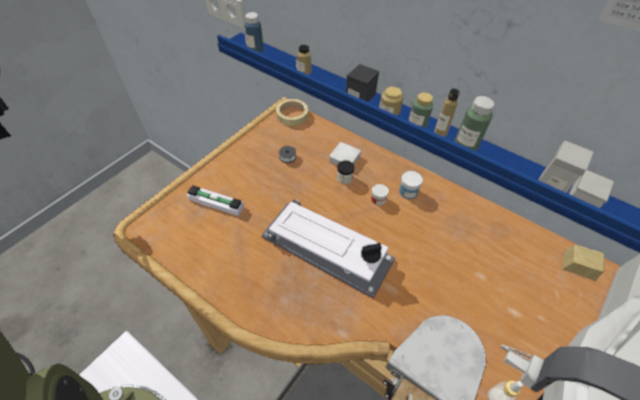

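View pics/side0.png

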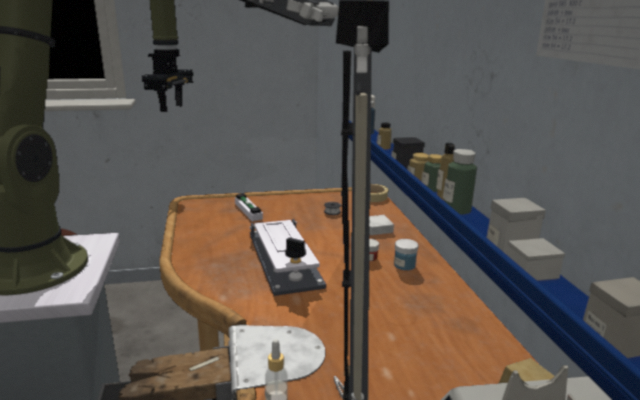

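The scene view shows the level at about (215,202), the frame on the plate at about (320,237) and the knob at about (372,252). The spool is at (288,154), the black-lid jar at (346,172) and the white-lid jar at (380,194). The side view agrees.

```bash
python3 - <<'E'
from h import *
w=np.load("scene.npy"); im=np.load("scenei.npy").astype(int)
P=lambda u,v:np.round(np.nanmedian(w[v-1:v+2,u-1:u+2].reshape(-1,3),0),4)
for n,u,v in [("level",215,200),("lvlA",194,191),("lvlB",237,207),("knob",371,248),("spool",288,152),("pum",346,166),("rouge",380,189),("pock",318,235),("table",250,250),("plateL",285,222)]: print(n,P(u,v))
def box(m,n):
    p=w[m]; 
    r=cv2.minAreaRect((p[:,:2]*1000).astype(np.float32)); print(n,len(p),[np.round(x,1) for x in r],"z",np.round(np.percentile(p[:,2],[5,50,95]),4), "ctr", np.round(np.median(p,0),4))
U=np.mgrid[:400,:640]; v,u=U
z=w[...,2]
reg=lambda a,b,c,d:(u>=a)&(u<=b)&(v>=c)&(v<=d)
box(reg(180,250,178,222)&(z>0.015)&(z<.04),"level")
box(reg(180,250,178,222)&(z>0.024)&(z<.04),"leveltop")
g=reg(180,250,178,222)&(im[...,1]>im[...,0]+25)&(z>.015); box(g,"green")
box(reg(258,400,190,300)&(z>0.03)&(z<.056)&(im.min(-1)>120),"plate")
box(reg(355,390,235,270)&(z>0.062)&(z<.12)&(im.max(-1)<90),"knobtop")
# plane fit plate
m=reg(258,360,190,290)&(z>0.03)&(z<.056)&(im.min(-1)>120); p=w[m]; A=np.c_[p[:,:2],np.ones(len(p))]; print("plane",np.linalg.lstsq(A,p[:,2],rcond=None)[0])
s=lambda a,b,c,d,n:cv2.imwrite("pics/"+n,cv2.resize(np.load("scenei.npy")[c:d,a:b,::-1],None,fx=4,fy=4,interpolation=cv2.INTER_CUBIC))
s(255,410,190,300,"plate_crop.png")
E
```

```text
level [0.4706 0.2384 0.0224]
lvlA [0.4566 0.2948 0.0304]
lvlB [0.4862 0.1807 0.0245]
knob [ 0.5418 -0.1509  0.0965]
spool [0.7048 0.2019 0.0216]
pum [0.7357 0.0379 0.0466]
rouge [ 0.731  -0.0664  0.0365]
pock [ 0.5298 -0.0281  0.0437]
table [ 4.283e-01  8.700e-02 -4.000e-04]
plateL [0.5135 0.0537 0.04  ]
level 654 [array([474.9, 246.9]), array([ 33.2, 139.2]), np.float64(16.6)] z [0.0168 0.0238 0.03  ] ctr [0.4729 0.2448 0.0238]
leveltop 325 [array([475.3, 247.5]), array([ 26. , 136.9]), np.float64(16.6)] z [0.0249 0.0279 0.0306] ctr [0.475  0.2424 0.0279]
green 117 [array([473.7, 246.2]), array([11.3, 92.8]), np.float64(15.9)] z [0.0225 0.0261 0.0292] ctr [0.4716 0.2516 0.0261]
plate 3892 [array([607.5, -35.5]), array([246.5, 255.8]), np.float64(8.7)] z [0.0378 0.0444 0.0501] ctr [ 0.5303 -0.0486  0.0444]
knobtop 288 [array([ 539.8, -156.3]), array([24.7, 38.7]), np.float64(50.2)] z [0.0712 0.0798 0.0978] ctr [ 0.5394 -0.1546  0.0798]
plane [ 0.01786843 -0.04206852  0.03318385]
```

View pics/plate_crop.png

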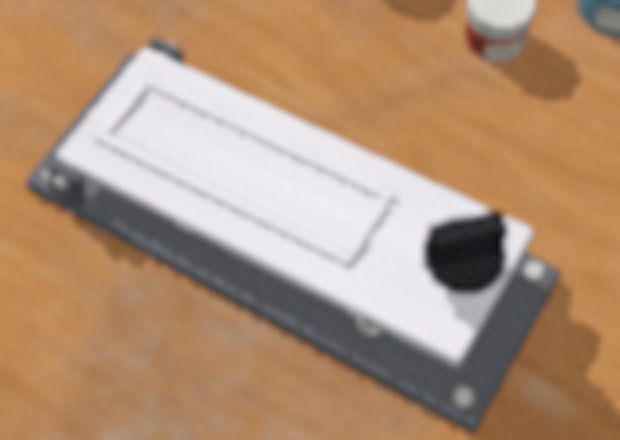

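The crop shows the frame corners at full-image pixels of about (292,212), (354,239), (343,256) and (279,225), and the knob wing pointing up-right at about (371,248). The level's size and heights match the given values, so I'm moving above it.

Emit:
step_arm:
  targets:
    - [1.4, -2.3, -0.6, 0, 0, -3.3, 1]
    - [1.4, -2.3, -0.6, 0, 0, -3.3, 1]
    - [1.4, -2.3, -0.6, 0, 0, -3.3, 1]
    - [1.4, -2.3, -0.6, 0, 0, -3.3, 1]
    - [1.4, -2.3, -0.6, 0, 0, -3.3, 1]

```text
time: 0.57
position: [0.3354, 0.4772, 0.192]
tool_rot: [-1.093, -2.945, 0.001]
ft_force: [0.2, 0.4, -0.8]
grip_width: 1.002
grip_force: 0.0
```

Emit:
step_arm:
  targets:
    - [1.4, -2.3, -0.6, 0, 0, -3.3, 1]
    - [1.4, -2.3, -0.6, 0, 0, -3.3, 1]
    - [1.4, -2.3, -0.6, 0, 0, -3.3, 1]
    - [1.4, -2.3, -0.6, 0, 0, -3.3, 1]
    - [1.4, -2.3, -0.6, 0, 0, -3.3, 1]

```text
time: 0.98
position: [0.4053, 0.3622, 0.1621]
tool_rot: [-1.504, -2.758, 0.0]
ft_force: [0.9, -0.0, -0.1]
grip_width: 0.998
grip_force: 0.0
```

Emit:
step_arm:
  targets:
    - [1.4, -2.3, -0.6, 0, 0, -3.3, 1]
    - [1.4, -2.3, -0.6, 0, 0, -3.3, 1]
    - [1.4, -2.3, -0.6, 0, 0, -3.3, 1]
    - [1.4, -2.3, -0.6, 0, 0, -3.3, 1]
    - [1.4, -2.3, -0.6, 0, 0, -3.3, 1]

```text
time: 1.4
position: [0.4753, 0.2473, 0.1322]
tool_rot: [-1.884, -2.514, 0.0]
ft_force: [0.4, 1.0, 0.3]
grip_width: 0.999
grip_force: 0.0
```

Emit:
step_arm:
  targets:
    - [0, 0, 0, 0, 0, 0, 1]
    - [0, 0, 0, 0, 0, 0, 1]
    - [0, 0, 0, 0, 0, 0, 1]
    - [0, 0, 0, 0, 0, 0, 1]
    - [0, 0, 0, 0, 0, 0, 1]

```text
time: 1.82
position: [0.4743, 0.25, 0.1328]
tool_rot: [-1.877, -2.519, -0.001]
ft_force: [0.8, 0.1, 0.5]
grip_width: 1.0
grip_force: 0.0
```

```bash
cat >> h.py <<'E'
def tool(st):
    M=R.from_rotvec(st["tool_rot"]).as_matrix(); return np.degrees(np.arctan2(M[1,1],M[0,1])),M[:,2]
def box(w,m,n):
    p=w[m]; r=cv2.minAreaRect((p[:,:2]*1000).astype(np.float32)); print(n,len(p),[np.round(x,1) for x in r],"z",np.round(np.percentile(p[:,2],[5,50,95]),4),"med",np.round(np.median(p,0),4))
def blob(m):
    k,l,s,c=cv2.connectedComponentsWithStats(m.astype(np.uint8)); return l==1+np.argmax(s[1:,4])
E
python3 - <<'E'
from h import *
st=ctrl.get_state(); print(st["time"],st["position"],tool(st),st["joint_positions"])
im,w=cloud("wrist"); save(im,"wrist1.png"); z=w[...,2]; x=w[...,0];y=w[...,1]
near=np.hypot(x-.475,y-.247)<.1
box(w,blob(near&(z>.013)&(z<.04)),"level"); box(w,blob(near&(z>.024)&(z<.04)),"top")
w=np.load("scene.npy"); im=np.load("scenei.npy").astype(int); z=w[...,2]
m=blob((w[...,0]<.62)&(w[...,0]>.4)&(abs(w[...,1]+.04)<.2)&(z>.03)&(z<.056)&(im.min(-1)>110)); box(w,m,"plate")
p=w[m]; print(np.linalg.lstsq(np.c_[p[:,:2],np.ones(len(p))],p[:,2],rcond=None)[0])
for u,v in [(292,212),(354,239),(343,256),(280,225)]: print(w[v,u])
E
```

```text
1.8167 [0.47430404 0.25004439 0.13276122] (np.float64(16.602755689867145), array([ 7.97925888e-05,  5.54747123e-04, -9.99999843e-01])) [-0.76566379  0.14277999  0.25125756  1.85751738 -0.03933058  1.14566764
 -0.2108693 ]
level 4665 [array([475.3, 255. ]), array([ 32.1, 123.8]), np.float64(16.4)] z [0.0195 0.0257 0.031 ] med [0.4738 0.2607 0.0257]
top 2577 [array([475. , 256.4]), array([ 25.5, 118. ]), np.float64(16.4)] z [0.0251 0.0287 0.0313] med [0.4721 0.2687 0.0287]
plate 3798 [array([535.2, -45.9]), array([112.6, 252.7]), np.float64(5.7)] z [0.0387 0.0446 0.0501] med [ 0.5291 -0.045   0.0446]
[ 0.01596475 -0.04045487  0.03419567]
[0.54511466 0.05843708 0.04096579]
[ 0.56679434 -0.09815758  0.04780178]
[ 0.51830786 -0.10257422  0.04666039]
[0.50113276 0.05736203 0.04034499]
```

View pics/wrist1.png

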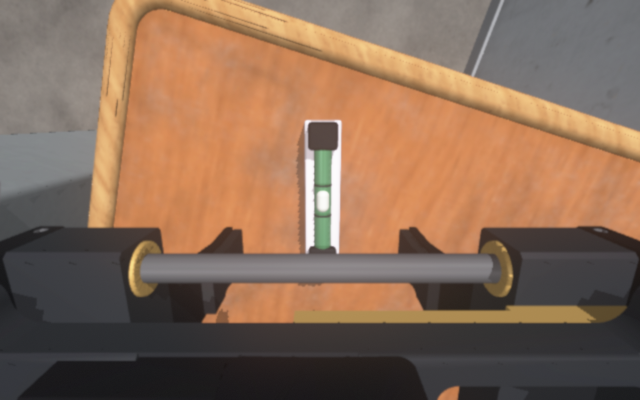

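The wrist view shows the level centred between the open fingers (white body at about column 323, bubble at about (322,201)), and the jaw axis at 16.6° matches its 16.4°. I'm going down and gripping it.

Emit:
step_arm:
  targets:
    - [0.1, -0.2, -2.2, 0, 0, 0, 1]
    - [0, 0, -2.2, 0, 0, 0, 1]
    - [0, 0, -2.2, 0, 0, 0, 1]
    - [0, 0, -2.2, 0, 0, 0, 1]
    - [0, 0, -1.6, 0, 0, 0, 1]

```text
time: 2.28
position: [0.4748, 0.247, 0.0269]
tool_rot: [-1.878, -2.517, 0.002]
ft_force: [0.4, 0.4, -0.4]
grip_width: 1.0
grip_force: 0.0
```

Emit:
step_arm:
  targets:
    - [0, 0, -1.0, 0, 0, 0, 1]
    - [0, 0, -0.8, 0, 0, 0, 1]
    - [0, 0, -0.4, 0, 0, 0, 1]
    - [0, 0, 0, 0, 0, 0, 1]
    - [0, 0, 0, 0, 0, 0, 1]

```text
time: 2.7
position: [0.4765, 0.247, 0.0072]
tool_rot: [1.88, 2.516, 0.002]
ft_force: [0.2, 0.7, -0.2]
grip_width: 1.0
grip_force: 0.0
```

Emit:
step_arm:
  targets:
    - [0, 0, 0, 0, 0, 0, 0.2]
    - [0, 0, 0, 0, 0, 0, 0.2]
    - [0, 0, 0, 0, 0, 0, 0.2]
    - [0, 0, 0, 0, 0, 0, 0.2]
    - [0, 0, 0, 0, 0, 0, 0.2]
  force: 25

```text
time: 3.12
position: [0.4761, 0.2467, 0.0069]
tool_rot: [1.881, 2.516, 0.001]
ft_force: [0.2, -0.5, -0.1]
grip_width: 0.702
grip_force: 0.0
```

Emit:
step_arm:
  targets:
    - [0, 0, 0, 0, 0, 0, 0.2]
    - [0, 0, 0, 0, 0, 0, 0.2]
    - [0, 0, 0, 0, 0, 0, 0.2]
    - [0, 0, 0, 0, 0, 0, 0.2]
    - [0, 0, 0, 0, 0, 0, 0.2]

```text
time: 3.53
position: [0.4761, 0.2466, 0.0066]
tool_rot: [1.881, 2.516, 0.0]
ft_force: [0.5, 0.4, -0.7]
grip_width: 0.366
grip_force: 25.0
```

Gripped, with a width of 31.8 mm that matches the level. I'm lifting and carrying it towards the plate, stopping to the side so the wrist camera can refine the frame and knob.

Emit:
step_arm:
  targets:
    - [0, 0, 1.0, 0, 0, 0, 0.2]
    - [0, 0, 2.5, 0, 0, 0, 0.2]
    - [0, 0, 3.0, 0, 0, 0, 0.2]
    - [0, 0, 3.0, 0, 0, 0, 0.2]
    - [0, 0, 3.0, 0, 0, 0, 0.2]

```text
time: 3.95
position: [0.4754, 0.2461, 0.133]
tool_rot: [-1.881, -2.516, 0.002]
ft_force: [0.8, 0.4, -1.9]
grip_width: 0.362
grip_force: 25.0
```

Emit:
step_arm:
  targets:
    - [-0.2, -2.0, 1.0, 0, 0, -0.9, 0.2]
    - [-0.2, -3.4, 1.0, 0, 0, -0.9, 0.2]
    - [-0.2, -3.4, 1.0, 0, 0, -1.0, 0.2]
    - [-0.2, -3.4, 1.0, 0, 0, -1.0, 0.2]
    - [-0.2, -3.4, 1.0, 0, 0, -1.0, 0.2]

```text
time: 4.37
position: [0.4651, 0.0888, 0.1823]
tool_rot: [-1.985, -2.434, 0.0]
ft_force: [1.0, -0.0, -2.1]
grip_width: 0.368
grip_force: 25.0
```

Emit:
step_arm:
  targets:
    - [-0.2, -3.4, 1.0, 0, 0, -0.9, 0.2]
    - [-0.2, -3.4, 1.0, 0, 0, -0.9, 0.2]
    - [-0.2, -3.4, 1.0, 0, 0, -1.0, 0.2]
    - [-0.2, -3.4, 1.0, 0, 0, -1.0, 0.2]
    - [-0.2, -3.4, 1.0, 0, 0, -1.0, 0.2]

```text
time: 4.78
position: [0.4549, -0.0812, 0.2324]
tool_rot: [-2.086, -2.349, -0.001]
ft_force: [1.4, 0.2, -1.3]
grip_width: 0.365
grip_force: 25.0
```

Emit:
step_arm:
  targets:
    - [0, 0, 0, 0, 0, 0, 0.2]
    - [0, 0, 0, 0, 0, 0, 0.2]
    - [0, 0, 0, 0, 0, 0, 0.2]
    - [0, 0, 0, 0, 0, 0, 0.2]
    - [0, 0, 0, 0, 0, 0, 0.2]

```text
time: 5.2
position: [0.4557, -0.078, 0.2311]
tool_rot: [-2.081, -2.352, 0.001]
ft_force: [1.2, 0.3, -2.7]
grip_width: 0.36
grip_force: 25.0
```

```bash
python3 - <<'E'
from h import *
st=ctrl.get_state(); print(st["time"],st["position"],tool(st),st["joint_positions"])
im,w=cloud("wrist"); save(im,"wrist2.png"); np.save("w2.npy",w); np.save("w2i.npy",im)
z=w[...,2]
m=blob((abs(w[...,0]-.53)<.12)&(abs(w[...,1]+.04)<.2)&(z>.033)&(z<.056)&(im.min(-1)>110)); box(w,m,"plate")
p=w[m]; print(np.linalg.lstsq(np.c_[p[:,:2],np.ones(len(p))],p[:,2],rcond=None)[0])
box(w,blob((np.hypot(w[...,0]-.545,w[...,1]+.155)<.04)&(z>.085)&(z<.12)),"wing")
E
```

```text
5.2 [ 0.45567422 -0.07802506  0.23110689] (np.float64(6.996322413455073), array([-1.10151703e-03, -1.30003740e-05, -9.99999393e-01])) [-0.47787962 -0.12066321  0.55014469  1.89716256  0.06464764  1.34897508
  0.1768159 ]
plate 15656 [array([538.8, -34.4]), array([ 96.3, 226.9]), np.float64(6.8)] z [0.0401 0.0448 0.0499] med [ 0.5344 -0.0156  0.0448]
[ 0.00675023 -0.04396171  0.04042254]
wing 16 [array([ 532.8, -137.5]), array([4.9, 1. ]), np.float64(46.0)] z [0.0856 0.0884 0.0917] med [ 0.5329 -0.1375  0.0884]
```

View pics/wrist2.png

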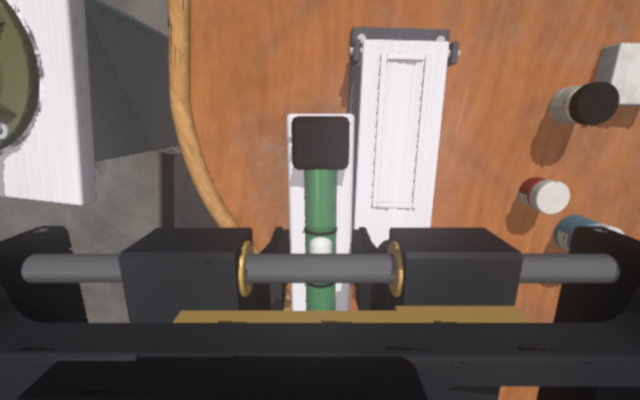

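The wrist view shows the whole frame, with outer corners at about (385,54), (426,55), (418,209) and (372,208). It is parallel to the level in hand, whose far end is at about (320,114).

```bash
python3 - <<'E'
from h import *
w=np.load("w2.npy"); im=np.load("w2i.npy")
P=lambda u,v:np.nanmedian(w[v-1:v+2,u-1:u+2].reshape(-1,3),0)
c=np.array([P(385,54),P(426,55),P(418,209),P(372,208)]); print(np.round(c,4), "mean",c.mean(0))
d=c[:2].mean(0)-c[2:].mean(0); print("len",np.linalg.norm(d),"ang",np.degrees(np.arctan2(-d[0],d[1])),"w",np.linalg.norm(c[0]-c[1]),np.linalg.norm(c[2]-c[3]))
z=w[...,2]; v,u=np.mgrid[:400,:640]
m=blob((z>.18)&(z<.28)&(u>270)&(u<370)&(v<225)); box(w,m,"held")
s=m&(z>.247); box(w,s,"heldtop")
print("far end",P(320,118),P(320,150))
a=cv2.resize(im[20:240,330:470],None,fx=2.7,fy=2.7,interpolation=cv2.INTER_CUBIC); b=np.load("scenei.npy")[232:272,350:395]; b=cv2.resize(b,None,fx=9,fy=9,interpolation=cv2.INTER_CUBIC)
o=np.zeros((max(len(a),len(b)),a.shape[1]+b.shape[1],3),np.uint8); o[:len(a),:a.shape[1]]=a; o[:len(b),a.shape[1]:]=b; save(o,"comb.png"); print(o.shape,a.shape)
E
```

```text
[[ 0.506   0.0611  0.0444]
 [ 0.5483  0.0653  0.0444]
 [ 0.5718 -0.0977  0.0481]
 [ 0.5191 -0.103   0.0485]] mean [ 0.53626984 -0.01856134  0.04634792]
len 0.16462404365659217 ang 6.383356379471992 w 0.04254418356728712 0.05298651825365739
held 7228 [array([451. , -35.2]), array([32.1, 54.1]), np.float64(6.9)] z [0.2441 0.2524 0.2557] med [ 0.4506 -0.0321  0.2524]
heldtop 4796 [array([451.1, -34.9]), array([26. , 51.9]), np.float64(7.5)] z [0.2496 0.2542 0.2558] med [ 0.4506 -0.027   0.2542]
far end [ 0.4477204  -0.01014161  0.25433277] [ 0.44940546 -0.0237763   0.25509503]
(594, 783, 3) (594, 378, 3)
```

View pics/comb.png

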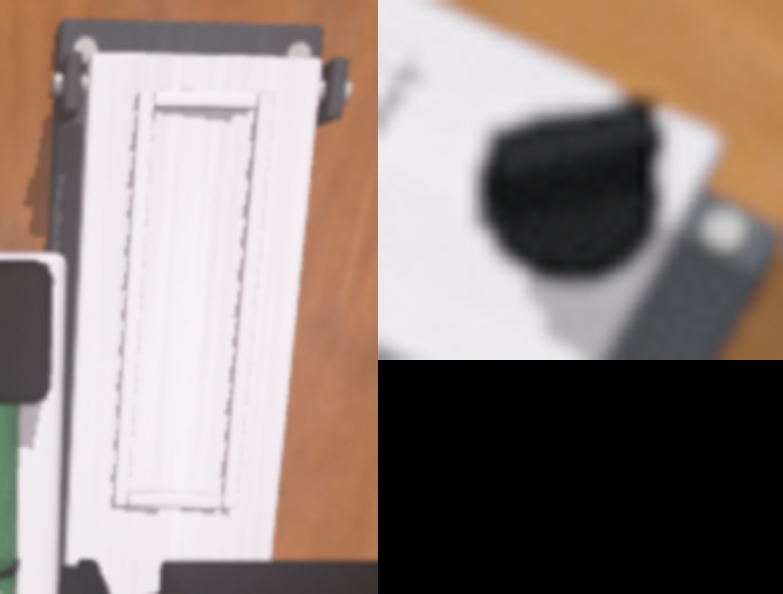

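The crop puts the frame's inner corners at about (387,59), (423,59), (413,202) and (378,202). The held level is centred on the TCP to within about 1 mm.

```bash
python3 - <<'E'
from h import *
w=np.load("w2.npy")
P=lambda u,v:np.nanmedian(w[v-1:v+2,u-1:u+2].reshape(-1,3),0)
c=np.array([P(387,59),P(423,59),P(413,202),P(378,202)]); print(np.round(c,4),"mean",c.mean(0))
d=c[:2].mean(0)-c[2:].mean(0); print(np.linalg.norm(d),np.degrees(np.arctan2(-d[0],d[1])),np.linalg.norm(c[0]-c[1]),np.linalg.norm(c[2]-c[3]))
im=np.load("w2i.npy");z=w[...,2]
# plate edges: rows across
for v in (80,110,140,170,200):
    r=w[v]; k=np.where((im[v].min(-1)>120)&(r[:,2]>.036)&(r[:,2]<.055)&(np.arange(640)>350)&(np.arange(640)<460))[0]; a,b=r[k[0]],r[k[-1]]; print(v,k[0],k[-1],np.round(a,4),np.round(b,4),np.linalg.norm(a-b))
# scene plate edges for the pocket too
e=np.array([-np.sin(np.radians(7)),np.cos(np.radians(7))])
print("knob guess",c.mean(0)[:2]-.135*e)
E
```

```text
[[ 0.5091  0.0566  0.0445]
 [ 0.5462  0.0612  0.0446]
 [ 0.5635 -0.0896  0.0517]
 [ 0.5247 -0.0946  0.0508]] mean [ 0.53585281 -0.01659049  0.04789252]
0.15204219286903492 6.210716045767022 0.03745358812987438 0.03916406365279476
80 361 445 [0.4856 0.0335 0.041 ] [0.5739 0.0443 0.0418] 0.0889578821640704
110 359 442 [0.4885 0.003  0.039 ] [0.5772 0.0139 0.0426] 0.08951492892274847
140 358 438 [ 0.4918 -0.0289  0.0433] [ 0.5791 -0.018   0.0447] 0.08803290900352388
170 356 435 [ 0.4952 -0.063   0.039 ] [ 0.5824 -0.051   0.0463] 0.08831523868186689
200 355 432 [ 0.4985 -0.0966  0.0459] [ 0.5858 -0.0853  0.048 ] 0.08812299901247257
knob guess [ 0.55230517 -0.15058422]
```

The inner frame measures 152 × 38–39 mm, which matches the given size. The pocket is at (0.5355, −0.0166) with its floor at z ≈ 0.045 and the plate at about 6.2°. I'm aligning, pitching −2.6° to match the plate, and descending.

Emit:
step_arm:
  targets:
    - [1.6, 1.2, -0.5, 0, 0, -0.2, 0.2]
    - [1.6, 1.2, -0.5, -0.6, 0, -0.2, 0.2]
    - [1.6, 1.2, -0.5, -0.7, 0, -0.2, 0.2]
    - [1.6, 1.2, -0.5, -0.7, 0, -0.2, 0.2]
    - [1.6, 1.3, -0.5, -0.6, 0, 0, 0.2]

```text
time: 5.67
position: [0.5365, -0.0169, 0.2059]
tool_rot: [2.079, 2.314, -0.054]
ft_force: [1.0, -0.6, -2.6]
grip_width: 0.361
grip_force: 25.0
```

Emit:
step_arm:
  targets:
    - [0, 0, -2.0, 0, 0, 0, 0.2]
    - [0, 0, -3.0, 0, 0, 0, 0.2]
    - [0, 0, -3.0, 0, 0, 0, 0.2]
    - [0, 0, -3.0, 0, 0, 0, 0.2]
    - [0, 0, -2.0, 0, 0, 0, 0.2]

```text
time: 6.08
position: [0.534, -0.0173, 0.0733]
tool_rot: [2.08, 2.317, -0.058]
ft_force: [-0.5, 1.0, -3.3]
grip_width: 0.366
grip_force: 25.0
```

Emit:
step_arm:
  targets:
    - [0, 0, -0.5, 0, 0, 0, 0.2]
    - [0, 0, -0.3, 0, 0, 0, 0.2]
    - [0, 0, 0, 0, 0, 0, 0.2]
    - [0, 0, 0, 0, 0, 0, 0.2]
    - [0, 0, 0, 0, 0, 0, 0.2]

```text
time: 6.5
position: [0.5373, -0.0182, 0.0702]
tool_rot: [2.079, 2.312, -0.049]
ft_force: [0.4, -0.7, -2.8]
grip_width: 0.363
grip_force: 25.0
```

```bash
python3 - <<'E'
from h import *
st=ctrl.get_state(); print(st["time"],st["position"],tool(st),st["ft_force"])
im,_=cloud("wrist"); save(im,"w3.png")
a,_=cloud("scene"); a=cv2.resize(a[185:285,260:400],None,fx=3,fy=3,interpolation=cv2.INTER_CUBIC)
b=im[0:300,240:480]; o=np.zeros((300,a.shape[1]+240,3),np.uint8);o[:,:a.shape[1]]=a;o[:,a.shape[1]:]=b; save(o,"c3.png")
E
```

```text
6.5 [ 0.53732788 -0.01819366  0.07022321] (np.float64(6.0573531097211255), array([ 0.00286861, -0.04478937, -0.99899233])) [ 0.42394484 -0.67932679 -2.78593927]
```

View pics/c3.png

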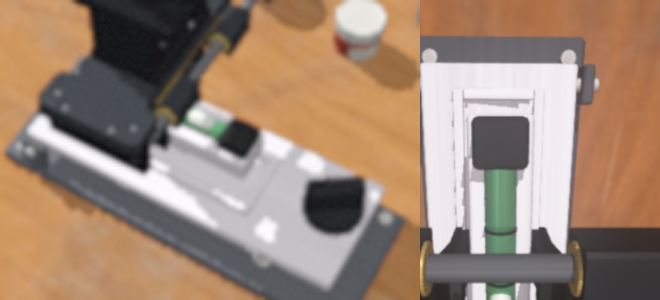

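The composite shows the level above the frame and well centred. Its axis is at column 320 of the wrist image and the frame's mid-line is at about 319.5, with parallel edges. I'm lowering to contact.

Emit:
step_arm:
  targets:
    - [0, 0.1, -0.6, 0, 0, 0, 0.2]
    - [0, 0, -0.5, 0, 0, 0, 0.2]
    - [0, 0, -0.3, 0, 0, 0, 0.2]
    - [0, 0, 0, 0, 0, 0, 0.2]
    - [0, 0, 0, 0, 0, 0, 0.2]

```text
time: 7.02
position: [0.5356, -0.0175, 0.0541]
tool_rot: [2.081, 2.313, -0.054]
ft_force: [1.1, -0.1, -3.2]
grip_width: 0.364
grip_force: 25.0
```

Emit:
step_arm:
  targets:
    - [0, 0, -0.1, 0, 0, 0, 0.2]
    - [0, 0, -0.1, 0, 0, 0, 0.2]
    - [0, 0, 0, 0, 0, 0, 0.2]
    - [0, 0, 0, 0, 0, 0, 0.2]
    - [0, 0, 0, 0, 0, 0, 0.2]

```text
time: 7.43
position: [0.536, -0.0174, 0.0527]
tool_rot: [2.081, 2.313, -0.052]
ft_force: [-0.2, -0.6, -2.9]
grip_width: 0.364
grip_force: 25.0
```

Emit:
step_arm:
  targets:
    - [0, 0, -0.1, 0, 0, 0, 0.2]
    - [0, 0, -0.1, 0, 0, 0, 0.2]
    - [0, 0, 0, 0, 0, 0, 0.2]
    - [0, 0, 0, 0, 0, 0, 0.2]
    - [0, 0, 0, 0, 0, 0, 0.2]

```text
time: 7.85
position: [0.5359, -0.0174, 0.0506]
tool_rot: [2.081, 2.313, -0.053]
ft_force: [0.2, 0.3, -2.1]
grip_width: 0.362
grip_force: 25.0
```

Emit:
step_arm:
  targets:
    - [0, 0, -0.1, 0, 0, 0, 0.2]
    - [0, 0, 0, 0, 0, 0, 0.2]
    - [0, 0, 0, 0, 0, 0, 0.2]
    - [0, 0, 0, 0, 0, 0, 0.2]
    - [0, 0, 0, 0, 0, 0, 0.2]

```text
time: 8.27
position: [0.536, -0.0176, 0.0498]
tool_rot: [2.081, 2.312, -0.053]
ft_force: [-1.8, -0.8, 2.4]
grip_width: 0.37
grip_force: 25.0
```

Emit:
step_arm:
  targets:
    - [0, 0, 0, 0, 0, 0, 0.7]
    - [0, 0, 0, 0, 0, 0, 0.7]
    - [0, 0, 0, 0, 0, 0, 0.7]
    - [0, 0, 0, 0, 0, 0, 0.7]
    - [0, 0, 0, 0, 0, 0, 0.7]

```text
time: 8.68
position: [0.536, -0.0173, 0.0495]
tool_rot: [2.08, 2.313, -0.052]
ft_force: [0.2, -0.4, 0.2]
grip_width: 0.646
grip_force: 0.0
```

Emit:
step_arm:
  targets:
    - [0, 0, 0.5, 0, 0, 0, 0.7]
    - [0, 0, 1.5, 0, 0, 0, 0.7]
    - [0, 0, 3, 0, 0, 0, 0.7]
    - [0, 0, 3, 0, 0, 0, 0.7]
    - [0, -1, 3, 0, 0, 0, 0.7]

```text
time: 9.1
position: [0.5357, -0.0254, 0.1609]
tool_rot: [2.078, 2.316, -0.052]
ft_force: [0.7, 0.9, 0.2]
grip_width: 0.697
grip_force: 0.0
```

Emit:
step_arm:
  targets:
    - [0, -2.5, 2, 0.6, 0, 0, 1]
    - [0, -3.5, 2, 0.6, 0, 0, 1]
    - [0, -3.5, 0, 0.6, 0, 0, 1]
    - [0, -3.5, 0, 0.6, 0, 0, 1]
    - [0, -3.5, 0, 0.2, 0, 0, 1]

```text
time: 9.52
position: [0.536, -0.1944, 0.2009]
tool_rot: [2.1, 2.334, 0.003]
ft_force: [-0.7, 1.2, 0.3]
grip_width: 0.961
grip_force: 0.0
```

Emit:
step_arm:
  targets:
    - [0, -3.5, 0, 0, 0, 0, 1]
    - [0, -3.0, 0, 0, 0, 0, 1]
    - [0, 0, 0, 0, 0, 0, 1]
    - [0, 0, 0, 0, 0, 0, 1]
    - [0, 0, 0, 0, 0, 0, 1]

```text
time: 9.93
position: [0.5361, -0.2568, 0.1996]
tool_rot: [-2.101, -2.335, -0.001]
ft_force: [0.8, 0.5, 0.9]
grip_width: 0.997
grip_force: 0.0
```

```bash
python3 - <<'E'
from h import *
st=ctrl.get_state(); print(st["time"],st["position"],tool(st),st["ft_force"],st["joint_positions"])
im,w=cloud("wrist"); save(im,"w4.png"); np.save("w4.npy",w); np.save("w4i.npy",im); z=w[...,2]
near=np.hypot(w[...,0]-.55,w[...,1]+.152)<.045
for lo in(.06,.075,.085,.09): 
    m=near&(z>lo)&(z<.12)
    if m.sum()>20: box(w,blob(m),lo)
E
```

```text
9.9333 [ 0.53609897 -0.25676076  0.19957406] (np.float64(6.057182081805153), array([-1.57347758e-04,  7.37614932e-04, -9.99999716e-01])) [0.81886167 0.51480729 0.88000575] [-0.19011803  0.25059498  0.70060987  1.64964918 -0.167152    1.30280547
  0.64534235]
0.06 2166 [array([ 549., -151.]), array([42.7, 42.4]), np.float64(6.9)] z [0.0731 0.0764 0.0991] med [ 0.5471 -0.1517  0.0764]
0.075 1323 [array([ 545.5, -153.3]), array([33.9, 41.7]), np.float64(37.6)] z [0.0752 0.0974 0.0993] med [ 0.547  -0.1535  0.0974]
0.085 1010 [array([ 548.9, -149.8]), array([14.5, 40.3]), np.float64(36.6)] z [0.0901 0.0979 0.0994] med [ 0.5481 -0.1502  0.0979]
0.09 961 [array([ 548.8, -149.7]), array([14.3, 40. ]), np.float64(36.7)] z [0.0947 0.0979 0.0995] med [ 0.5482 -0.1499  0.0979]
```

View pics/w4.png

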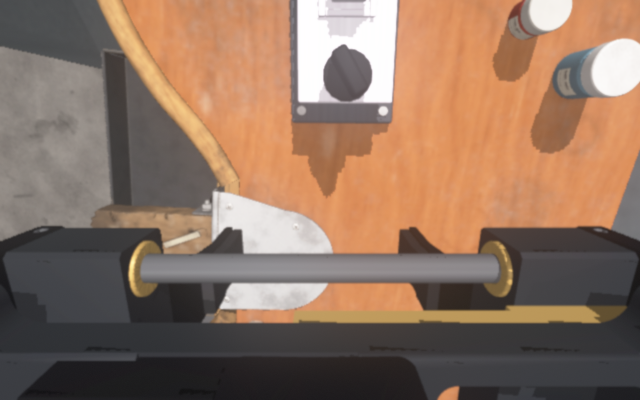

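The wrist view shows the knob at about (347,73), free for the gripper. The cloud gives the wing as 40 × 14 mm, centred at (0.549, −0.150) with its top at z ≈ 0.099 and its thickness axis at 36.7°, all of which fits the given sizes. I'll check that the level is seated numerically while moving over the knob.

```bash
cat >> h.py <<'E'
def lvl(name,show=True):
    im,w=cloud(name); z=w[...,2]
    near=(np.hypot(w[...,0]-.5355,w[...,1]+.0166)<.085)
    return im,w,near
E
python3 - <<'E'
from h import *
im,w,near=lvl("scene"); save(im,"s5.png"); z=w[...,2]
p=ctrl.camera_params("scene"); print("cam",-R.from_rotvec(np.ravel(p["rvec"])).as_matrix().T@np.ravel(p["tvec"]))
m=blob(near&(z>.056)&(z<.09)); box(w,m,"level")
mm=blob(near&(z>.066)&(z<.09)); box(w,mm,"top")
q=w[mm]; print(np.linalg.lstsq(np.c_[q[:,:2],np.ones(len(q))],q[:,2],rcond=None)[0])
g=near&(im[...,1].astype(int)>im[...,0]+20)&(z>.05); box(w,g,"green")
v,u=np.where(m); print(u.min(),u.max(),v.min(),v.max())
E
```

```text
cam [ 0.1574499  -0.2991132   0.76466892]
level 895 [array([533.3, -16.8]), array([ 33.8, 139.3]), np.float64(5.8)] z [0.0588 0.0671 0.0758] med [ 0.5292 -0.0225  0.0671]
top 480 [array([534. , -16.6]), array([ 27.5, 138.9]), np.float64(5.4)] z [0.0668 0.0706 0.0762] med [ 0.5325 -0.0291  0.0706]
[ 0.07448368 -0.02774053  0.03080239]
green 375 [array([535.2, -21.9]), array([ 51. , 149.3]), np.float64(4.8)] z [0.0509 0.0657 0.0736] med [ 0.5305 -0.0198  0.0657]
285 346 208 246
```

Emit:
step_arm:
  targets:
    - [0.26, 2.1, -1.0, 0, 0, 6.1, 0.45]
    - [0.26, 2.1, -1.0, 0, 0, 6.1, 0.45]
    - [0.26, 2.1, -1.0, 0, 0, 6.1, 0.45]
    - [0.26, 2.2, -1.0, 0, 0, 6.1, 0.45]
    - [0.26, 2.2, -1.0, 0, 0, 6.2, 0.45]

```text
time: 10.45
position: [0.5492, -0.1475, 0.1494]
tool_rot: [1.399, 2.813, 0.001]
ft_force: [0.6, 0.5, -1.3]
grip_width: 0.707
grip_force: 0.0
```

Emit:
step_arm:
  targets:
    - [0, 0, 0, 0, 0, 0, 0.45]
    - [0, 0, 0, 0, 0, 0, 0.45]
    - [0, 0, 0, 0, 0, 0, 0.45]
    - [0, 0, 0, 0, 0, 0, 0.45]
    - [0, 0, 0, 0, 0, 0, 0.45]

```text
time: 10.87
position: [0.5491, -0.1517, 0.1503]
tool_rot: [1.413, 2.804, -0.0]
ft_force: [-0.9, -0.2, 0.2]
grip_width: 0.461
grip_force: 0.0
```

```bash
python3 - <<'E'
from h import *
st=ctrl.get_state(); print(st["time"],st["position"],tool(st),st["ft_force"],st["joint_positions"],st["grip_width"])
E
```

```text
10.8667 [ 0.5490962  -0.15168868  0.15028711] (np.float64(36.51644898964539), array([ 1.05003422e-03, -6.50467211e-04, -9.99999237e-01])) [-0.87758212 -0.16176121  0.16284734] [-0.27894287  0.2144647   0.57096962  1.76905941 -0.1237201   1.19272273
  0.96460515] 0.4612779568844828
```

The level is seated: centre (0.534, −0.017), 5.6°, heights as expected. The tool is over the knob, so I'm descending and gripping.

Emit:
step_arm:
  targets:
    - [0, 0.1, -2.0, 0, 0, 0, 0.45]
    - [0, 0, -2.0, 0, 0, 0, 0.45]
    - [0, 0, -1.5, 0, 0, 0, 0.45]
    - [0, 0, -1.0, 0, 0, 0, 0.45]
    - [0, 0, -0.7, 0, 0, 0, 0.45]

```text
time: 11.28
position: [0.5484, -0.1501, 0.0767]
tool_rot: [-1.412, -2.805, 0.001]
ft_force: [-0.4, 0.1, 0.0]
grip_width: 0.447
grip_force: 0.0
```

Emit:
step_arm:
  targets:
    - [0, 0, 0, 0, 0, 0, 0]
    - [0, 0, 0, 0, 0, 0, 0]
    - [0, 0, 0, 0, 0, 0, 0]
    - [0, 0, 0, 0, 0, 0, 0]
    - [0, 0, 0, 0, 0, 0, 0]
  force: 40

```text
time: 11.7
position: [0.549, -0.1501, 0.0783]
tool_rot: [1.41, 2.807, -0.001]
ft_force: [-2.2, -2.5, -0.4]
grip_width: 0.16
grip_force: 35.6
```

Emit:
step_arm:
  targets:
    - [0, 0, 0, 0, 0, 0, 0]
    - [0, 0, 0, 0, 0, 0, 0]
    - [0, 0, 0, 0, 0, 0, 0]
    - [0, 0, 0, 0, 0, 0, 0]
    - [0, 0, 0, 0, 0, 0, 0]

```text
time: 12.12
position: [0.549, -0.1502, 0.0777]
tool_rot: [1.411, 2.806, -0.001]
ft_force: [-0.1, -3.7, 1.5]
grip_width: 0.16
grip_force: 39.6
```

The wing is gripped at 13.9 mm. I'm pressing down in stages.

Emit:
step_arm:
  targets:
    - [0, -0.05, -0.2, 0, 0, 0, 0]
    - [0, -0.05, -0.2, 0, 0, 0, 0]
    - [0, -0.05, -0.2, 0, 0, 0, 0]
    - [0, -0.05, -0.2, 0, 0, 0, 0]
    - [0, 0, 0, 0, 0, 0, 0]

```text
time: 12.53
position: [0.5492, -0.1512, 0.0698]
tool_rot: [-1.41, -2.807, -0.001]
ft_force: [-1.7, -1.3, 5.7]
grip_width: 0.16
grip_force: 39.8
```

Emit:
step_arm:
  targets:
    - [0, 0, -0.1, 0, 0, 0, 0]
    - [0, 0, -0.1, 0, 0, 0, 0]
    - [0, 0, -0.1, 0, 0, 0, 0]
    - [0, 0, 0, 0, 0, 0, 0]
    - [0, 0, 0, 0, 0, 0, 0]

```text
time: 12.95
position: [0.5492, -0.1513, 0.0673]
tool_rot: [-1.41, -2.807, -0.001]
ft_force: [-2.8, -2.2, 7.8]
grip_width: 0.156
grip_force: 39.8
```

```bash
python3 - <<'E'
from h import *
st=ctrl.get_state(); print(st["time"],st["position"],tool(st),st["ft_force"],st["torque"],st["joint_positions"])
for n in("scene","wrist"):
    im,w,near=lvl(n); save(im,n+"6.png"); z=w[...,2]; np.save(n+"6.npy",w); np.save(n+"6i.npy",im)
    m=near&(z>.054)&(z<.09)
    if m.sum()>30:
        m=blob(m); box(w,m,n); v,u=np.where(m); print(u.min(),u.max(),v.min(),v.max())
E
```

```text
12.95 [ 0.54916361 -0.15126843  0.06731895] (np.float64(36.64933535773459), array([ 2.15277087e-04,  6.53488847e-04, -9.99999763e-01])) [-2.82576951 -2.19756224  7.78059879] [-0.30434235  0.7456982  -0.07699992] [-0.25187014  0.30719472  0.55173979  1.84832685 -0.18597126  1.03702415
  1.01378494]
scene 891 [array([533.6, -16.8]), array([ 33., 140.]), np.float64(6.4)] z [0.0566 0.0652 0.0723] med [ 0.5294 -0.0214  0.0652]
285 346 208 247
wrist 10747 [array([539.3, -43.2]), array([32.6, 87.9]), np.float64(6.1)] z [0.0612 0.068  0.0738] med [ 0.5378 -0.0463  0.068 ]
359 512 0 157
```

Emit:
step_arm:
  targets:
    - [0, 0, -0.1, 0, 0, 0, 0]
    - [0, 0, -0.1, 0, 0, 0, 0]
    - [0, -0.05, -0.1, 0, 0, 0, 0]
    - [0, 0, -0.1, 0, 0, 0, 0]
    - [0, 0, 0, 0, 0, 0, 0]

```text
time: 13.47
position: [0.5492, -0.1514, 0.0635]
tool_rot: [-1.41, -2.807, -0.002]
ft_force: [-2.7, -2.0, 10.3]
grip_width: 0.161
grip_force: 39.8
```

```bash
cat >> h.py <<'E'
def strip(name,c,ang,z0,slope,hw=12,L=72,k=4):
    """top view of level: rows across x (+-hw mm), cols along own y (-L..L mm), k px/mm"""
    st=ctrl.get_state(); im,d=ctrl.get_image(name); p=ctrl.camera_params(name)
    s,t=np.meshgrid(np.arange(-L,L,1/k)/1e3,np.arange(-hw,hw,1/k)/1e3); a=np.radians(ang)
    X=np.stack([c[0]-np.sin(a)*s+np.cos(a)*t,c[1]+np.cos(a)*s+np.sin(a)*t,z0-slope*s],-1).reshape(-1,3)
    if "hand_eye" in p:
        M=np.eye(4);M[:3,:3]=R.from_rotvec(st["tool_rot"]).as_matrix();M[:3,3]=st["position"]
        W=np.linalg.inv(M@np.array(p["hand_eye"])); rv=cv2.Rodrigues(W[:3,:3])[0]; tv=W[:3,3]
    else: rv,tv=np.ravel(p["rvec"]),np.ravel(p["tvec"])
    uv=cv2.projectPoints(X,rv,tv,np.array(p["intrinsics"]),None)[0].reshape(*s.shape,2).astype(np.float32)
    return cv2.remap(im,uv[...,0],uv[...,1],cv2.INTER_CUBIC),im
E
python3 - <<'E'
from h import *
st=ctrl.get_state(); print(st["time"],st["position"],st["ft_force"],st["torque"])
A=[]
for n in("scene","wrist"):
    S,im=strip(n,(.5345,-.017),6.0,.072,.015); A.append(S)
save(cv2.resize(np.vstack(A),None,fx=1.3,fy=2.5),"strip7.png")
E
```

```text
13.4667 [ 0.54922291 -0.15138409  0.0635137 ] [-2.67504765 -1.96543102 10.27184144] [-0.05327972  0.8971943  -0.07784129]
```

View pics/strip7.png

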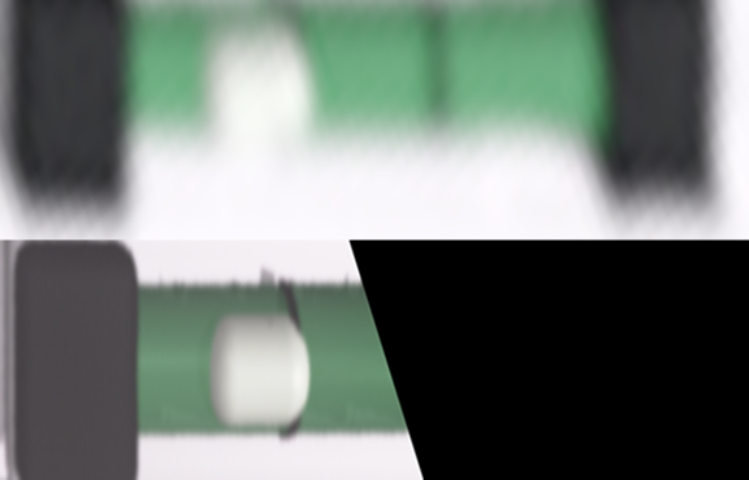

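The strip view shows the bubble at about −20 mm, towards the knob (scene pixels 208–312, right line at 437). The left line is at about 290, so the lines' centre is about 365. I'm turning the knob anticlockwise about 35°, following the screw down.

Emit:
step_arm:
  targets:
    - [0, 0, -0.02, 0, 0, 3.5, 0]
    - [0, 0, -0.03, 0, 0, 3.5, 0]
    - [0, 0, -0.03, 0, 0, 3.5, 0]
    - [0, 0, -0.03, 0, 0, 3.5, 0]
    - [0, 0, -0.03, 0, 0, 3.5, 0]

```text
time: 13.98
position: [0.5494, -0.1514, 0.0623]
tool_rot: [0.962, 2.99, 0.002]
ft_force: [-2.7, -2.0, 9.7]
grip_width: 0.159
grip_force: 39.9
```

Emit:
step_arm:
  targets:
    - [0, 0, -0.02, 0, 0, 3.5, 0]
    - [0, 0, -0.03, 0, 0, 3.5, 0]
    - [0, 0, -0.03, 0, 0, 3.5, 0]
    - [0, 0, -0.03, 0, 0, 3.5, 0]
    - [0, 0, -0.03, 0, 0, 3.5, 0]

```text
time: 14.4
position: [0.5496, -0.1513, 0.061]
tool_rot: [0.496, 3.102, 0.002]
ft_force: [-1.5, 0.2, 9.8]
grip_width: 0.154
grip_force: 40.0
```

Emit:
step_arm:
  targets:
    - [0, 0, 0, 0, 0, 0, 0]
    - [0, 0, 0, 0, 0, 0, 0]
    - [0, 0, 0, 0, 0, 0, 0]
    - [0, 0, 0, 0, 0, 0, 0]
    - [0, 0, 0, 0, 0, 0, 0]

```text
time: 14.82
position: [0.5496, -0.1513, 0.061]
tool_rot: [0.499, 3.101, 0.002]
ft_force: [-2.5, -1.4, 9.4]
grip_width: 0.157
grip_force: 40.0
```

Emit:
step_arm:
  targets:
    - [0, 0, 0, 0, 0, 0, 0]
    - [0, 0, 0, 0, 0, 0, 0]
    - [0, 0, 0, 0, 0, 0, 0]
    - [0, 0, 0, 0, 0, 0, 0]
    - [0, 0, 0, 0, 0, 0, 0]

```text
time: 15.23
position: [0.5496, -0.1513, 0.0611]
tool_rot: [0.499, 3.101, 0.002]
ft_force: [-1.9, -1.2, 10.0]
grip_width: 0.158
grip_force: 40.0
```

Emit:
step_arm:
  targets:
    - [0, 0, 0, 0, 0, 0, 0]
    - [0, 0, 0, 0, 0, 0, 0]
    - [0, 0, 0, 0, 0, 0, 0]
    - [0, 0, 0, 0, 0, 0, 0]
    - [0, 0, 0, 0, 0, 0, 0]

```text
time: 15.65
position: [0.5496, -0.1513, 0.061]
tool_rot: [0.499, 3.101, 0.002]
ft_force: [-2.3, -0.6, 10.2]
grip_width: 0.156
grip_force: 40.0
```

```bash
cat >> h.py <<'E'
def bubble():
    st=ctrl.get_state(); print(st["time"],st["position"],"yaw",tool(st)[0],st["ft_force"],st["torque"],"q7",st["joint_positions"][6],"gw",st["grip_width"])
    S,_=strip("scene",(.5345,-.017),6.0,.072,.015); save(cv2.resize(S,None,fx=1.3,fy=2.5),"st_%.1f.png"%st["time"])
    b=S[4:44].astype(float).mean(0); s=np.arange(-72,72,.25); r,g=b[:,0],b[:,1]
    dark=g<(90); lo=s[dark&(s<-40)].max(); hi=s[dark&(s>35)].min(); mid=(lo+hi)/2
    white=(r>175)&(s>lo+3)&(s<hi-3)
    print("ends",lo,hi,"mid",mid,"white",s[white].min()-mid,s[white].max()-mid,"bubble",s[white].mean()-mid)
    vi=(s>lo+2)&(s<hi-2); print("R:",[(round(x-mid),int(y)) for x,y in zip(s[vi][::8],r[vi][::8])])
E
python3 -c "
from h import *
bubble()"
```

```text
15.65 [ 0.5495823  -0.15128085  0.06101211] yaw 71.70123147621399 [-2.34516406 -0.61574657 10.18358701] [-0.21474088  0.98558909  0.05289424] q7 1.5993741365761576 gw 0.15619037805289196
ends -49.0 44.0 mid -2.5 white -14.5 2.5 bubble -6.0
R: [(-44, 90), (-42, 106), (-40, 110), (-38, 111), (-36, 109), (-34, 109), (-32, 109), (-30, 109), (-28, 110), (-26, 109), (-24, 109), (-22, 108), (-20, 108), (-18, 118), (-16, 145), (-14, 179), (-12, 201), (-10, 208), (-8, 209), (-6, 209), (-4, 208), (-2, 211), (0, 207), (2, 188), (4, 149), (6, 116), (8, 107), (10, 100), (12, 88), (14, 85), (16, 97), (18, 108), (20, 110), (22, 110), (24, 110), (26, 110), (28, 110), (30, 109), (32, 108), (34, 108), (36, 107), (38, 107), (40, 105), (42, 98), (44, 81)]
```

The bubble is now at about −5.6 mm (right line at +13.5), so I'm turning another 15°.

Emit:
step_arm:
  targets:
    - [0, 0, -0.03, 0, 0, 3, 0]
    - [0, 0, -0.03, 0, 0, 3, 0]
    - [0, 0, -0.03, 0, 0, 3, 0]
    - [0, 0, -0.03, 0, 0, 3, 0]
    - [0, 0, -0.03, 0, 0, 3, 0]

```text
time: 16.12
position: [0.5497, -0.1511, 0.0596]
tool_rot: [0.087, 3.139, 0.002]
ft_force: [-2.5, -1.5, 10.3]
grip_width: 0.158
grip_force: 40.0
```

Emit:
step_arm:
  targets:
    - [0, 0, 0, 0, 0, 0, 0]
    - [0, 0, 0, 0, 0, 0, 0]
    - [0, 0, 0, 0, 0, 0, 0]
    - [0, 0, 0, 0, 0, 0, 0]
    - [0, 0, 0, 0, 0, 0, 0]

```text
time: 16.53
position: [0.5497, -0.1511, 0.0596]
tool_rot: [0.09, 3.139, 0.002]
ft_force: [-1.1, -1.5, 9.6]
grip_width: 0.154
grip_force: 40.0
```

Emit:
step_arm:
  targets:
    - [0, 0, 0, 0, 0, 0, 0]
    - [0, 0, 0, 0, 0, 0, 0]
    - [0, 0, 0, 0, 0, 0, 0]
    - [0, 0, 0, 0, 0, 0, 0]
    - [0, 0, 0, 0, 0, 0, 0]

```text
time: 16.95
position: [0.5497, -0.1511, 0.0596]
tool_rot: [0.09, 3.139, 0.002]
ft_force: [-2.2, -0.8, 9.8]
grip_width: 0.156
grip_force: 40.0
```

Emit:
step_arm:
  targets:
    - [0, 0, 0, 0, 0, 0, 0]
    - [0, 0, 0, 0, 0, 0, 0]
    - [0, 0, 0, 0, 0, 0, 0]
    - [0, 0, 0, 0, 0, 0, 0]
    - [0, 0, 0, 0, 0, 0, 0]

```text
time: 17.37
position: [0.5497, -0.1512, 0.0596]
tool_rot: [0.09, 3.139, 0.002]
ft_force: [-2.3, -0.5, 10.0]
grip_width: 0.155
grip_force: 40.0
```

Emit:
step_arm:
  targets:
    - [0, 0, 0, 0, 0, 0, 0]
    - [0, 0, 0, 0, 0, 0, 0]
    - [0, 0, 0, 0, 0, 0, 0]
    - [0, 0, 0, 0, 0, 0, 0]
    - [0, 0, 0, 0, 0, 0, 0]

```text
time: 17.78
position: [0.5497, -0.1512, 0.0596]
tool_rot: [0.09, 3.139, 0.002]
ft_force: [-1.2, -0.6, 10.4]
grip_width: 0.157
grip_force: 40.0
```

```bash
python3 -c "
from h import *
bubble()"; ls -t pics | head -1; cp pics/$(ls -t pics | head -1) pics/final.png
```

```text
17.7833 [ 0.54968509 -0.15118073  0.05960892] yaw 86.70512776700758 [-1.21088078 -0.64966675 10.44165379] [-0.0752761   0.8772849   0.07474708] q7 1.8496470386194785 gw 0.1569129827162493
ends -49.5 43.25 mid -3.125 white -9.125 8.125 bubble -0.5
R: [(-44, 92), (-42, 108), (-40, 113), (-38, 112), (-36, 112), (-34, 112), (-32, 113), (-30, 112), (-28, 111), (-26, 112), (-24, 112), (-22, 112), (-20, 111), (-18, 105), (-16, 93), (-14, 88), (-12, 113), (-10, 156), (-8, 190), (-6, 206), (-4, 211), (-2, 211), (0, 211), (2, 211), (4, 212), (6, 207), (8, 184), (10, 137), (12, 94), (14, 82), (16, 96), (18, 108), (20, 110), (22, 111), (24, 111), (26, 110), (28, 110), (30, 109), (32, 109), (34, 108), (36, 106), (38, 107), (40, 105), (42, 98), (44, 82)]
st_17.8.png
```

View pics/final.png

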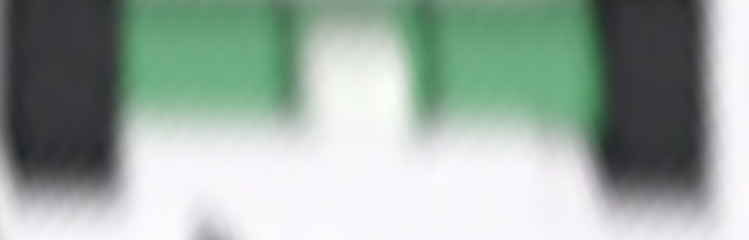

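The bubble sits between the two lines (303–412 px, lines at about 285 and 427), symmetric to about 0.5 mm. The press is steady at about 10 N, which is about 9 mm of travel. I'm handing in.

```bash
python3 -c "
from bench import ctrl
print(ctrl.close_job())"
```

```text
the job is handed in; nothing more can be done
None
```

The level is in the frame and released, and I handed the job in at about 18 s with the knob pressed down about 9 mm and the bubble centred to within about 0.5 mm; I kept the gripper clear of the jars and spool but did not re-measure where they stand.

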